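Cap the open glue stick before it dries out

TASK

One glue stick in the wooden trough has tipped over with its cap off. Stand it upright on its base in the lane and let go of it, then take its orange cap from the desk, press it straight down onto the neck until it clicks home, and keep pressing firmly for about a second after the click. Then lift the glue stick out of the trough by its cap alone, well clear of it and upright, and finish while still holding it up there; do not knock over or shove away the other things.

Things in the scene. Friction and masses are not known exactly. Their poses are not given: they have to be found in the camera images.
- trough: Light wooden stationery trough, fixed on the desk, 56 x 330 mm, with one lane along its y axis. Origin: centre of its underside, on the desk; z up. Lane floor 6 mm above the desk; lane 38 mm wide between side rails 27 mm high; end walls 43 mm high; cross divider 42 mm high, 6 mm thick, its +y face at y = -55 mm. A capped stick stands near each end (y = +135, -135 mm).
- lane_spot (a point): Free spot on the lane floor at the middle of the trough, 6 mm above the desk, where the tipped stick's foot rests and where it can stand; axes as the trough's.
- stick_centre (a point): The open glue stick: middle of its barrel, on its axis, 36 mm above its base; z points from base to neck. At the start it leans on the divider, about 50 degrees off vertical, its neck toward the trough's -y. Barrel round, 32 mm across, white with green label, from 9 to 72 mm above the base; orange foot knob 28 mm across below it. 35 to 60 g.
- stick_seat (a point): On the axis of the same open stick, at the shoulder on top of the barrel, 72 mm above its base, where the cap's rim comes to rest; z toward the neck. Above it: neck 19 mm across, a snap bead 23 mm across 6 mm above the shoulder, then a taper and a stub of hard glue 15 mm across that ends 22 mm above the shoulder.
- cap_centre (a point): The loose orange ribbed cap, standing on the desk mouth down: its centre, 24 mm above the mouth; z points to its closed crown. Round, 32 mm across (flush with the barrel), 48 mm high, 28 mm across and 45 mm deep inside. 20 g. Held above its middle, the fingertips stay off the barrel. Once clicked on it carries the stick many times over; merely set on, it does not.
- cap_mouth (a point): Centre of the cap's open rim (on the desk at the start); lies on stick_seat when fully home. Four sprung pips inside the rim ride over the neck's bead: they meet it with the rim about 6 mm above the shoulder, resist with up to about 8 to 13 N, then the force drops and the cap jumps down onto the shoulder.
- glue_stick: The same open glue stick; origin at the centre of its base, z toward the neck.
- cap: The same loose cap; origin at the centre of its mouth, z toward its crown.
- capped_left: Capped glue stick standing in the lane (bystander), 32 mm across, 120 mm high; origin at the centre of its base.
- capped_right: Second capped glue stick standing in the lane (bystander), same size; origin at the centre of its base.
- rubber_stamp: Wooden-handled rubber stamp standing on the desk (bystander), 25 x 48 x 67 mm; origin at the centre of its underside.
- binder_clip: Black binder clip on the desk (bystander), 32 x 20 x 34 mm; origin at the centre of its underside.
- eraser: White eraser in a blue sleeve lying in the lane (bystander), 21 x 44 x 12 mm; origin at the centre of its underside.

How it is judged:
On the way, in this order (a step that is already met when the one before it is completed fails the run):
1. the open stick stands upright on the lane floor and is let go (angle between stick_centre's own z axis and vertical below 0.1 rad and z of glue_stick in the frame of trough below 0.01 m and x of glue_stick in the frame of trough between -0.02 and 0.02 m and y of glue_stick in the frame of trough between -0.12 and 0.12 m and contact force between the fingers and glue_stick below 0.1 N), for 0.3 s.
2. the cap is clicked fully home and still pressed down firmly (over 5 N through the stick into the trough) (z of cap_mouth in the frame of stick_seat below 0.0015 m and distance between cap_mouth and stick_seat below 0.004 m and contact force between glue_stick and trough above 5 N), for 0.4 s.
At the end, for the whole second after the job is handed in: The cap is fully home (its rim down on the shoulder to 1.5 mm and centred to 4 mm, axes within 6 degrees), the fingers hold the cap and do not touch the stick, and the stick hangs still from its cap, within 17 degrees of upright, its base at least 65 mm above the desk and clear of the trough (z of cap_mouth in the frame of stick_seat below 0.0015 m and distance between cap_mouth and stick_seat below 0.004 m and angle between the z axis of cap_centre and the z axis of stick_centre, either way round below 0.1 rad and height (world z) of glue_stick above 0.065 m and angle between stick_centre's own z axis and vertical below 0.3 rad and contact force between the fingers and cap above 2 N and contact force between the fingers and glue_stick below 0.2 N and contact force between glue_stick and trough below 0.1 N and linear speed of glue_stick below 0.03 m/s); the arm keeps its last pose, push and grip.
It fails at once if a neighbour is knocked over (angle between any of capped_left, capped_right, rubber_stamp's own z axis and vertical above 0.4 rad).
It fails at once if a bystander is shoved more than 4 cm (distance of any of capped_left, capped_right, rubber_stamp, binder_clip, eraser from where it was at the start of the episode above 0.04 m).
It also fails if it takes over 54 s, if anything falls off the work surface, if the arm or the gripper's body presses on something with over 40 N, if the wrist force passes 120 N, or if a joint passes its speed limit or range.

ROBOT

A 6-joint arm with a two-finger parallel gripper is mounted at the origin on the work surface; the furniture and walls round the work are solid. World frame = base frame: x ahead of the robot, y to its left, z up, the work surface at z = 0. Lengths are in m, angles in rad, forces in N, time in s.
With the tool pointing down it reaches from about 0.425 to 0.95 m from the base axis. Payload 14.7 kg.
Tool frame: the origin (TCP) lies on the centre line of the jaws, within the pads' length; the fingertips stand 17 mm ahead of it and the grasp point (between the pads) lies 2 mm behind it; z points along the fingers, y is the line along which they close (so a half turn about z gives the same grasp; the last joint's range is limited). The gripper opens to 85 mm and grips with 20 to 120 N. Pads are 22 mm wide; open, the fingers measure 114 mm over their backs; the gripper's body (76 mm by 85 mm) begins 54 mm behind the grasp point. The pads swing forward as they close: fully open they stand 13 mm farther back than shut.
Start: joints at [1.156, 0.48, 1.596, -0, 1.065, -0.047], TCP at [0.234, 0.607, 0.248] pointing down, gripper open.
Joint ranges: [-2.75, 2.75], [-0.82, 2.05], [0.23, 2.67], [-1.56, 4.7], [0.09, 2.69], [-2.92, 2.92]. Speed limits (rad/s): [1.89, 1.89, 2.39, 3.01, 3.01, 3.01].

INTERFACE

Orientations are given as [roll, pitch, yaw] about the fixed x, y, z axes, in that order (R = Rz(yaw) Ry(pitch) Rx(roll)).
In Python, from rig import bot gives the robot as it stands.
- The arm moves only by the shell command python3 -m inch 'ROWS' [FORCE]. ROWS is JSON, one flat list of numbers, 7 for each row, row after row: the shift along the tool's x, y, z in mm, then the turn, a rotation vector about the tool's x, y, z in rad, then the opening, from 0 (shut) to 1 (fully open). In form: [dx, dy, dz, ax, ay, az, claw, dx, dy, dz, ax, ay, az, claw, ...]. A call has 1 to 8 rows; each row is the pose to reach, as a shift and turn from the pose commanded when the call began, along the tool's axes at that moment; what a row does not reach only later rows make up. A row lasts 1/10 s, in which the tool goes at most 50 mm and 8.59 degrees, less where a joint would pass 70% of its speed; a pose out of reach is approached as far as the arm can. A call with a gripper value outside its range is refused whole. The fingers move at their own pace and stop on an object; FORCE is the grip in N (left out, the last holds). Time passes only in rows, so rows that repeat a pose let the fingers close. It gives the time, the measured TCP pose, the force, the opening and the grip force at its end, in the units of the state.
- bot.get_obs(): the state, without advancing time (a new reading comes with each control period).
- bot.read_camera(name): name is "scene" or "top" or "wrist"; returns a dict with "frame" (384x512x3 uint8, blue, green, red), "depth" (384x512 float32, m along the optical axis (not along the pixel's ray), 0 where there is no reading), "fx", "fy", "cx", "cy" (pixels), "dist_coeffs" ([k1, k2, p1, p2, k3] as OpenCV has them; the pictures are not rectified), "T" (4x4, takes a point from camera to world coordinates). Camera axes: x right, y up, looking along -z (the intrinsics and any distortion apply to the point x, -y, -z); pixel columns grow to the right and rows downward; lengths in m; the calibration is good to about 2 mm. A picture is of the moment at which its call begins.
- bot.job_done(): hands the job in; it is judged then, once.
Trained networks look in the newest picture that a camera, given by its name, has taken for a name from the list of things; names that differ only in an ending like _2 or _b are one class to them, and where a whole thing is asked for, a point or a joint stands for the part that bears it (a point fixed in the world has none). Each returns a list of dicts, best first, with "confidence" (0 to 1); they miss things now and then, are a little off and sometimes report something else, mostly with a low value. They report only what shows in the picture. A call takes as long as a camera call.
- bot.regions_of(camera, label): "pixels" (384x512 bool, what is visible of it) and "at" ([column, row] in pixels, amid what is visible of it).
The state is a dict: "time_s": time; "joints": joint angles; "joint_vel": joint speeds; "joint_torque": joint torques, N m; "tool_pos": TCP position; "orientation": TCP orientation; "force": force on the tool from outside, world axes, zero at the start; "wrist_torque": the same for the moment, N m; "gripper_width": finger opening in m; "finger_force": force on a finger pad.
Only numpy, scipy, OpenCV 4.12 (cv2) and the standard library are available. Lean on these libraries where they do the work, as an engineer would, in place of code of your own. Each camera call takes 0.05 s, during which the arm holds its last target. There are 200 camera calls.

## Working session

There is one attempt and no reset: what is moved stays moved. The work goes in short steps, Python scripts to look and compute and a shell command to move; the robot and the scene stay as the last step left them, time stands still between calls to the robot, and variables do not carry over. Pictures are saved under pics/ and viewed, at most 10 in all, crops included, and the job is handed in when it is done.

```bash
mkdir -p pics
cat > h.py <<'E'
import numpy as np, cv2
from rig import bot
from scipy.spatial.transform import Rotation as R
def cloud(c):
    h,w=c["depth"].shape
    K=np.array([[c["fx"],0,c["cx"]],[0,c["fy"],c["cy"]],[0,0,1]])
    u,v=np.meshgrid(np.arange(w),np.arange(h))
    p=cv2.undistortPoints(np.stack([u,v],-1).reshape(-1,1,2).astype(np.float64),K,np.array(c["dist_coeffs"],float)).reshape(h,w,2)
    d=c["depth"]; P=np.stack([p[...,0]*d,-p[...,1]*d,-d],-1)
    T=np.array(c["T"]); return P@T[:3,:3].T+T[:3,3]
def tool():
    o=bot.get_obs(); return np.array(o["tool_pos"]),R.from_euler("xyz",o["orientation"]),o
E
python3 - <<'E'
from h import *
ims=[]
for n in ["scene","top"]:
    c=bot.read_camera(n); P=cloud(c); ims.append(c["frame"]); np.save(n,P)
    print(n,np.array(c["T"])[:3,3].round(3))
    for l in ["trough","glue_stick","cap","capped_left","rubber_stamp","binder_clip","eraser"]:
        for r in bot.regions_of(n,l)[:2]:
            m=r["pixels"]&(c["depth"]>0); q=P[m]
            print(l,round(r["confidence"],2),np.round(r["at"]),m.sum(),np.median(q,0).round(3),np.percentile(q,2,0).round(3),np.percentile(q,98,0).round(3))
cv2.imwrite("pics/a.png",cv2.resize(np.vstack(ims),(448,672))[:600] if 0 else cv2.resize(np.hstack(ims),(800,300)))
cv2.imwrite("pics/top.png",ims[1])
print(bot.get_obs())
E
```

```text
scene [ 0.223 -0.494  0.707]
trough 0.92 [285. 218.] 3246 [ 0.553 -0.108  0.016] [ 0.535 -0.226  0.004] [0.586 0.091 0.043]
glue_stick 0.76 [291. 202.] 518 [ 0.556 -0.107  0.06 ] [ 0.547 -0.136  0.026] [ 0.572 -0.061  0.08 ]
cap 0.78 [186. 172.] 386 [0.437 0.078 0.04 ] [0.425 0.071 0.003] [0.452 0.102 0.051]
capped_left 0.65 [240. 142.] 824 [0.555 0.06  0.084] [0.545 0.055 0.002] [0.59  0.157 0.128]
rubber_stamp 0.8 [250. 266.] 531 [ 0.432 -0.158  0.019] [ 0.424 -0.176  0.007] [ 0.446 -0.131  0.068]
rubber_stamp 0.43 [241. 142.] 834 [0.555 0.061 0.083] [0.545 0.055 0.001] [0.601 0.169 0.128]
eraser 0.51 [262. 184.] 206 [ 0.563 -0.006  0.019] [ 0.554 -0.024  0.009] [0.573 0.018 0.022]
top [ 0.479 -0.056  0.904]
trough 0.9 [264. 178.] 2054 [ 0.554 -0.045  0.01 ] [ 0.534 -0.218  0.005] [0.588 0.091 0.042]
glue_stick 0.56 [284. 176.] 468 [ 0.562 -0.094  0.061] [ 0.548 -0.132  0.027] [ 0.578 -0.056  0.081]
cap 0.75 [204. 224.] 209 [0.441 0.086 0.049] [0.422 0.072 0.001] [0.456 0.103 0.053]
capped_left 0.67 [210. 173.] 271 [0.558 0.067 0.128] [0.545 0.056 0.039] [0.573 0.085 0.131]
rubber_
[... 310 characters left out ...]
nts': array([ 1.15639139e+00,  4.80183280e-01,  1.59626487e+00,  1.16337775e-05,
        1.06510124e+00, -4.66208046e-02]), 'joint_vel': array([-1.38614402e-03,  1.23634711e-03, -5.26386583e-04,  1.01770714e-03,
        1.20756037e-03,  6.64566960e-05]), 'joint_torque': array([ 4.17799401e-05, -9.50422168e+01, -4.30616391e+01, -5.75719860e-04,
        1.64169844e-03, -7.98695783e-05]), 'tool_pos': array([0.23370276, 0.60655086, 0.24832053]), 'orientation': array([ 3.14154897e+00, -8.15093443e-06,  2.77380288e+00]), 'force': array([-0.71360508, -0.33810411,  0.31625947]), 'wrist_torque': array([ 0.02271798, -0.06583901,  0.0388597 ]), 'finger_force': 0.0, 'gripper_width': 0.08516221230580592}
```

View pics/a.png

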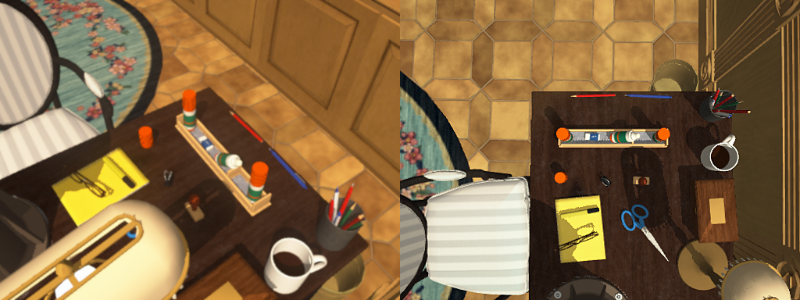

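The pictures show the trough running along world y, with the open stick leaning toward -y and the cap at the desk's left front. In the top view the stick is at about (284,176) and the cap at (204,224). Next I measure the trough and stick axes and work out the first move.

```bash
cat >> h.py <<'E'
def delta(p,Rm):
    "shift (mm) and rotvec in the tool axes from the present pose to pose p,Rm"
    t,r,o=tool(); return (r.inv().apply(np.array(p)-t)*1000).round(1),(r.inv()*Rm).as_rotvec().round(4)
E
python3 - <<'E'
from h import *
for n in ["scene","top"]:
    c=bot.read_camera(n);P=cloud(c)
    r=bot.regions_of(n,"trough")[0]["pixels"]&(c["depth"]>0)
    q=P[r]; q=q[(q[:,2]>.029)&(q[:,2]<.037)]
    for s in(-1,1):
        a=q[(q[:,0]-.561)*s>.015]
        if len(a)>20: f=np.polyfit(a[:,1],a[:,0],1); print(n,"rail",s,len(a),f.round(4),a[:,1].min().round(3),a[:,1].max().round(3))
    for w in("capped_left","capped_right","cap"):
        for g in bot.regions_of(n,w)[:3]:
            q=P[g["pixels"]&(c["depth"]>0)];zt=np.percentile(q[:,2],97);t=q[q[:,2]>zt-.005]
            print(w,round(g["confidence"],2),g["at"],len(t),zt.round(3),t[:,:2].min(0).round(3),t[:,:2].max(0).round(3),t.mean(0).round(3))
    g=bot.regions_of(n,"glue_stick")[0]; q=P[g["pixels"]&(c["depth"]>0)]
    for y in np.arange(-.14,-.04,.01):
        a=q[abs(q[:,1]-y)<.005]
        if len(a): print("y%.2f n%d x%.3f..%.3f zmax %.3f"%(y,len(a),a[:,0].min(),a[:,0].max(),a[:,2].max()))
print(delta([.561,-.107,.2],R.from_euler("xyz",[np.pi,0,np.pi/2])))
E
```

```text
scene rail -1 93 [-0.0098  0.54  ] -0.225 0.096
scene rail 1 54 [3.000e-04 5.827e-01] -0.225 0.06
capped_left 0.59 [241.9, 139.4] 157 0.129 [0.546 0.055] [0.576 0.086] [0.56  0.069 0.127]
capped_left 0.56 [289.6, 205.4] 80 0.08 [ 0.556 -0.139] [ 0.569 -0.107] [ 0.562 -0.127  0.077]
capped_right 0.69 [285.3, 215.5] 215 0.043 [ 0.535 -0.225] [0.591 0.098] [ 0.559 -0.145  0.043]
capped_right 0.65 [329.8, 232.1] 274 0.129 [ 0.548 -0.213] [ 0.579 -0.18 ] [ 0.563 -0.197  0.127]
cap 0.81 [187.8, 175.8] 157 0.051 [0.425 0.071] [0.457 0.102] [0.44  0.086 0.049]
y-0.14 n15 x0.559..0.568 zmax 0.080
y-0.13 n76 x0.553..0.569 zmax 0.082
y-0.12 n85 x0.548..0.579 zmax 0.078
y-0.11 n92 x0.547..0.576 zmax 0.076
y-0.10 n69 x0.547..0.573 zmax 0.072
y-0.09 n58 x0.546..0.574 zmax 0.065
y-0.08 n61 x0.548..0.567 zmax 0.056
y-0.07 n50 x0.547..0.571 zmax 0.046
y-0.06 n20 x0.549..0.603 zmax 0.038
top rail -1 177 [-0.0174  0.5397] -0.222 0.093
top rail 1 116 [-0.021   0.5834] -0.195 0.068
capped_left 0.58 [208.9, 170.3] 183 0.131 [0.546 0.058] [0.575 0.087] [0.561 0.072 0.129]
capped_right 0.73 [329.7, 174.2] 181 0.131 [ 0.551 -0.211] [ 0.58  -0.181] [ 0.565 -0.196  0.128]
cap 0.7 [202.5, 223.7] 150 0.053 [0.425 0.072] [0.455 0.103] [0.441 0.088 0.05 ]Traceback (most recent call last):
  File "<stdin>", line 13, in <module>
IndexError: list index out of range
```

Run:
```python
from h import *
R0=R.from_euler("xyz",[np.pi,0,np.pi/2])
print(delta([.5625,-.13,.24],R.from_rotvec([np.radians(15),0,0])*R0)); print(delta([.5625,-.13,.24],R0)); print(delta([.42,.25,.25],R.from_euler("xyz",[np.pi,0,2.2])))
```

```text
(array([-571.7, -569. ,    8.3]), array([-0.1575,  0.2294,  1.1958]))
(array([-571.7, -569. ,    8.3]), array([-0.   ,  0.   ,  1.203]))
(array([-302.1, -265.7,   -1.7]), array([-0.    , -0.    ,  0.5738]))
```

```bash
python3 -m inch '[-75,-66,0,0,0,0.14,1, -150,-132,0,0,0,0.28,1, -225,-200,0,0,0,0.42,1, -302,-266,-2,0,0,0.57,1, -360,-330,0,0,0,0.72,1, -420,-400,0,0,0,0.87,1, -480,-470,4,0,0,1.02,1, -572,-569,8,0,0,1.17,1]' 40
python3 - <<'E'
from h import *
R0=R.from_euler("xyz",[np.pi,0,np.pi/2]);Rm=R.from_rotvec([np.radians(15),0,0])*R0
print(delta([.5625,-.13,.24],Rm))
E
```

```text
time_s: 2.2
tool_pos: [0.4071, 0.2444, 0.2474]
orientation: [3.141, -0.0, 1.598]
force: [1.3, 0.8, 0.4]
gripper_width: 0.0853
finger_force: 0.0
(array([-378.4,  145.2,    7.4]), array([-0.0028,  0.2614,  0.027 ]))
```

```bash
python3 -m inch '[-50,20,1,0,0,0,1, -100,40,2,0,0,0,1, -150,60,3,0,0,0,1, -200,78,4,0,0,0,1, -250,97,5,0,0.07,0,1, -300,116,6,0,0.14,0,1, -340,131,7,0,0.2,0,1, -378,145,7,0,0.26,-0.03,1]'
python3 -m inch '[0,0,0,0,0,0,1,0,0,0,0,0,0,1,0,0,0,0,0,0,1]'
python3 - <<'E'
from h import *
c=bot.read_camera("wrist");P=cloud(c);cv2.imwrite("pics/w1.png",c["frame"])
for n in("glue_stick","trough"):
  for r in bot.regions_of("wrist",n)[:1]:
    q=P[r["pixels"]&(c["depth"]>0)];print(n,r["confidence"],r["at"],len(q))
    if n=="glue_stick":
      for y in np.arange(-.15,-.04,.01):
        a=q[abs(q[:,1]-y)<.005]
        if len(a): print("y%.2f n%d x%.3f..%.3f zmax %.3f"%(y,len(a),*np.percentile(a[:,0],[1,99]),np.percentile(a[:,2],98)))
R0=R.from_euler("xyz",[np.pi,0,np.pi/2]);Rm=R.from_rotvec([np.radians(15),0,0])*R0
print(tool()[0],delta([.5625,-.13,.24],Rm),delta(np.array([.5625,-.107,.052])+Rm.apply([0,0,.002]),Rm))
E
```

```text
time_s: 3.0
tool_pos: [0.5608, -0.1204, 0.2406]
orientation: [3.136, -0.262, 1.635]
force: [1.2, 1.0, -0.0]
gripper_width: 0.0853
finger_force: 0.0
time_s: 3.3
tool_pos: [0.5598, -0.1172, 0.2401]
orientation: [3.138, -0.26, 1.634]
force: [-0.3, 0.1, -0.0]
gripper_width: 0.0853
finger_force: 0.0
glue_stick 0.7 [261.5, 192.8] 1985
y-0.15 n1 x0.561..0.561 zmax 0.006
y-0.14 n25 x0.558..0.576 zmax 0.076
y-0.13 n152 x0.555..0.572 zmax 0.080
y-0.12 n271 x0.546..0.583 zmax 0.076
y-0.11 n291 x0.545..0.579 zmax 0.073
y-0.10 n292 x0.547..0.578 zmax 0.070
y-0.09 n266 x0.548..0.578 zmax 0.062
y-0.08 n255 x0.547..0.578 zmax 0.053
y-0.07 n231 x0.547..0.578 zmax 0.045
y-0.06 n182 x0.549..0.577 zmax 0.037
y-0.05 n19 x0.555..0.570 zmax 0.027
trough 0.63 [259.5, 146.6] 7873
[ 0.5601089  -0.11643496  0.24060726] (array([-13.4,   1.5,  -2.9]), array([-0.0128,  0.002 ,  0.0636])) (array([-39.5,   2.3, 186.7]), array([-0.0128,  0.002 ,  0.0636]))
```

View pics/w1.png

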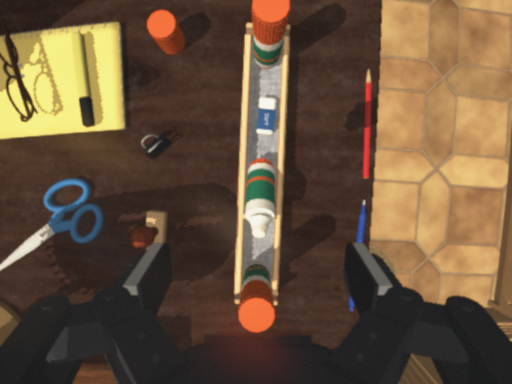

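```bash
python3 -m inch '[-20,1,20,-0.006,0.001,0.03,1, -39.5,2.3,60,-0.0128,0.002,0.047,1, -39.5,2.3,100,-0.0128,0.002,0.047,1, -39.5,2.3,130,-0.0128,0.002,0.047,1, -39.5,2.3,155,-0.0128,0.002,0.047,1, -39.5,2.3,155,-0.0128,0.002,0.047,1, -39.5,2.3,155,-0.0128,0.002,0.047,1]'
python3 - <<'E'
from h import *
R0=R.from_euler("xyz",[np.pi,0,np.pi/2]);Rm=R.from_rotvec([np.radians(15),0,0])*R.from_euler("z",.015)*R0
print(tool()[0],delta(np.array([.5628,-.107,.052])+Rm.apply([0,0,.002]),Rm))
E
```

```text
time_s: 4.15
tool_pos: [0.5633, -0.1154, 0.081]
orientation: [3.137, -0.262, 1.587]
force: [0.6, 0.9, 0.1]
gripper_width: 0.0853
finger_force: 0.0
[ 0.56333793 -0.11539283  0.08096455] (array([ 0.6, -0.5, 32.2]), array([-0.0001, -0.0004,  0.001 ]))
```

```bash
python3 -m inch '[0.6,-0.5,16,0,0,0,0.8, 0.6,-0.5,30,0,0,0,0.6, 0.6,-0.5,31,0,0,0,0.3, 0.6,-0.5,31,0,0,0,0.2, 0.6,-0.5,31,0,0,0,0.1, 0.6,-0.5,31,0,0,0,0.1, 0.6,-0.5,31,0,0,0,0.1,0.6,-0.5,31,0,0,0,0.1]' 30
python3 -c "
from h import *
o=tool()[2];print(o['force'],o['wrist_torque'],o['gripper_width'])"
```

```text
time_s: 4.95
tool_pos: [0.5629, -0.1078, 0.0508]
orientation: [3.137, -0.262, 1.586]
force: [0.5, 0.1, 1.4]
gripper_width: 0.0304
finger_force: 32.3
[0.48929389 0.08211059 1.41633213] [-0.06607156 -0.06456149  0.00802204] 0.030376401291791165
```

```bash
python3 -m inch '[5,0,-19,0,0,0,0.1, 10,0,-24,0,-0.14,0,0.1, 18,0,-26,0,-0.28,0,0.1, 26,0,-26,0,-0.42,0,0.1, 34,0,-26,0,-0.56,0,0.1, 40,0,-26,0,-0.7,0,0.1, 40,0,-26,0,-0.82,0,0.1, 40,0,-26,0,-0.873,0,0.1]'
python3 -m inch '[0,0,0,0,0,0,0.1,0,0,0,0,0,0,0.1,0,0,0,0,0,0,0.1]'
python3 - <<'E'
from h import *
ims=[]
for n in("scene","top"):
  c=bot.read_camera(n);P=cloud(c);ims.append(c["frame"][90:250,170:370])
  for r in bot.regions_of(n,"glue_stick")[:1]:
    m=r["pixels"]&(c["depth"]>0);q=P[m];print(n,r["confidence"],r["at"],len(q))
    q=q[(abs(q[:,0]-.5625)<.02)&(q[:,1]>-.13)&(q[:,1]<-.02)]
    for z in np.arange(.02,.15,.01):
        a=q[abs(q[:,2]-z)<.005]
        if len(a)>3: print("z%.2f n%d x%.3f..%.3f y%.3f..%.3f"%(z,len(a),*np.percentile(a[:,0],[2,98]),*np.percentile(a[:,1],[2,98])))
cv2.imwrite("pics/b.png",cv2.resize(np.hstack(ims),(800,320)))
print(tool()[0],tool()[2]["orientation"],tool()[2]["gripper_width"])
E
```

```text
time_s: 5.75
tool_pos: [0.5633, -0.0757, 0.0873]
orientation: [3.135, 0.564, 1.58]
force: [-2.1, -0.6, -1.2]
gripper_width: 0.0301
finger_force: 32.2
time_s: 6.05
tool_pos: [0.5616, -0.0763, 0.0859]
orientation: [-3.141, 0.556, 1.583]
force: [-0.5, -0.2, 0.3]
gripper_width: 0.0303
finger_force: 32.2
scene 0.72 [286.9, 183.7] 520
z0.03 n14 x0.549..0.564 y-0.085..-0.072
z0.04 n35 x0.546..0.568 y-0.088..-0.069
z0.05 n54 x0.547..0.572 y-0.088..-0.068
z0.06 n44 x0.547..0.569 y-0.089..-0.072
z0.07 n31 x0.553..0.571 y-0.090..-0.085
z0.08 n40 x0.545..0.572 y-0.092..-0.085
z0.09 n41 x0.547..0.571 y-0.091..-0.084
z0.10 n110 x0.547..0.576 y-0.091..-0.063
z0.11 n61 x0.549..0.570 y-0.087..-0.068
z0.12 n64 x0.555..0.568 y-0.085..-0.071
z0.13 n11 x0.557..0.567 y-0.083..-0.074
top 0.72 [276.8, 172.3] 174
z0.10 n49 x0.549..0.577 y-0.088..-0.060
z0.11 n59 x0.549..0.576 y-0.088..-0.061
z0.12 n28 x0.554..0.570 y-0.083..-0.068
z0.13 n30 x0.557..0.568 y-0.083..-0.071
[ 0.56186201 -0.07678499  0.08630064] [3.14046795 0.55732461 1.58107864] 0.030173885811811466
```

View pics/b.png

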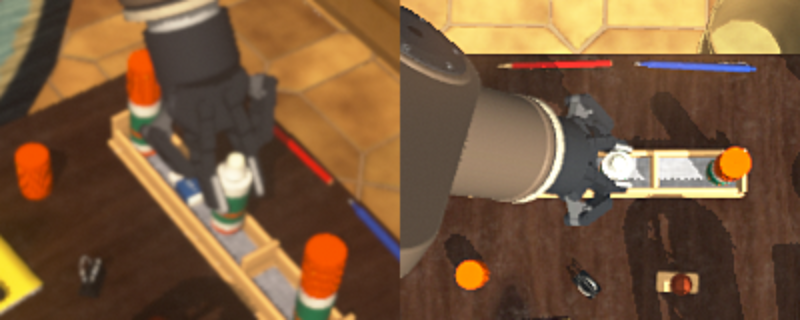

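```bash
python3 -m inch '[4,0,6,0,-0.06,0,0.1, 8,0,13,0,-0.06,0,0.1, 11.6,0,18.7,0,-0.06,0,0.1,11.6,0,18.7,0,-0.06,0,0.1]'; python3 -c "
from h import *
print(tool()[2]['orientation'],tool()[2]['force'])
for n in ('scene',):
  c=bot.read_camera(n);P=cloud(c);r=bot.regions_of(n,'glue_stick')[0]
  q=P[r['pixels']&(c['depth']>0)];q=q[(abs(q[:,0]-.5625)<.02)&(q[:,1]>-.13)&(q[:,1]<-.02)]
  print(np.percentile(q[:,2],99))
  for z in np.arange(.03,.12,.01):
    a=q[abs(q[:,2]-z)<.005]
    if len(a)>3: print(z.round(2),len(a),np.percentile(a[:,:2],[2,98],0).round(3).tolist())
"
```

```text
time_s: 6.65
tool_pos: [0.5615, -0.0761, 0.0631]
orientation: [-3.141, 0.617, 1.584]
force: [0.8, -0.3, -0.1]
gripper_width: 0.0306
finger_force: 32.2
[-3.1407024   0.6174015   1.58381996] [ 0.75211215 -0.27539884 -0.07685816]
0.10335059347721756
0.03 50 [[0.547, -0.09], [0.572, -0.074]]
0.04 37 [[0.547, -0.091], [0.57, -0.078]]
0.05 34 [[0.552, -0.091], [0.572, -0.086]]
0.06 39 [[0.546, -0.092], [0.571, -0.084]]
0.07 46 [[0.547, -0.091], [0.57, -0.082]]
0.08 111 [[0.548, -0.09], [0.577, -0.062]]
0.09 61 [[0.552, -0.086], [0.572, -0.068]]
0.1 63 [[0.555, -0.083], [0.569, -0.069]]
```

```bash
python3 -m inch '[0.6,0,0.8,0,0,0,0.1, 0.6,0,0.8,0,0,0,0.1]'; python3 -m inch '[0.6,0,0.8,0,0,0,0.1, 0.6,0,0.8,0,0,0,0.1]';  python3 -m inch '[0.6,0,0.8,0,0,0,0.1, 0.6,0,0.8,0,0,0,0.1]'
```

```text
time_s: 6.95
tool_pos: [0.5619, -0.0759, 0.063]
orientation: [3.141, 0.618, 1.583]
force: [-0.2, 0.2, 0.1]
gripper_width: 0.0304
finger_force: 32.2
time_s: 7.15
tool_pos: [0.5621, -0.0758, 0.0624]
orientation: [3.14, 0.619, 1.583]
force: [-1.0, 1.6, 6.7]
gripper_width: 0.0305
finger_force: 33.0
time_s: 7.35
tool_pos: [0.5621, -0.076, 0.0623]
orientation: [3.14, 0.62, 1.583]
force: [-4.1, 4.8, 21.6]
gripper_width: 0.0303
finger_force: 34.5
```

```bash
python3 -m inch '[-1,0,-1.4,0,0,0,0.1, -1.1,0,-1.5,0,0,0,0.1]'; python3 -m inch '[0,0,0,0,0,0,0.4, 0,0,0,0,0,0,0.5, 0,0,0,0,0,0,0.6,0,0,0,0,0,0,0.7, 0,0,0,0,0,0,0.8, 0,0,0,0,0,0,0.9, 0,0,0,0,0,0,0.9]'; python3 -m inch '[0,0,-15,0,0,0,0.9, 0,0,-40,0,0,0,0.9,0,0,-80,0,0,0,1,0,0,-120,0,0,0,1,0,0,-120,0,0.14,0,1,0,0,-120,0,0.28,0,1,0,0,-120,0,0.42,0,1,0,0,-120,0,0.56,0,1]'
python3 - <<'E'
from h import *
ims=[]
for n in("scene","top"):
  c=bot.read_camera(n);P=cloud(c);ims.append(c["frame"][90:250,170:370])
  for r in bot.regions_of(n,"glue_stick")[:1]:
    m=r["pixels"]&(c["depth"]>0);q=P[m];print(n,r["confidence"],r["at"],len(q))
    q=q[(abs(q[:,0]-.5625)<.022)&(q[:,1]>-.13)&(q[:,1]<-.02)]
    for z in np.arange(.02,.15,.01):
        a=q[abs(q[:,2]-z)<.005]
        if len(a)>3: print("z%.2f n%d x%.3f..%.3f y%.3f..%.3f"%(z,len(a),*np.percentile(a[:,0],[2,98]),*np.percentile(a[:,1],[2,98])))
  r=bot.regions_of(n,"cap")
  if r: 
    q=P[r[0]["pixels"]&(c["depth"]>0)];t=q[q[:,2]>.046];print("cap",r[0]["confidence"],t.mean(0),t.min(0),t.max(0))
cv2.imwrite("pics/c.png",cv2.resize(np.hstack(ims),(800,320)))
R0=R.from_euler("xyz",[np.pi,0,np.pi/2])
print(tool()[0],tool()[2]["orientation"],delta([.4405,.087,.16],R0))
E
```

```text
time_s: 7.55
tool_pos: [0.5621, -0.0756, 0.063]
orientation: [3.14, 0.618, 1.583]
force: [-0.8, 0.0, -1.7]
gripper_width: 0.0305
finger_force: 32.3
time_s: 8.25
tool_pos: [0.5619, -0.0758, 0.0627]
orientation: [3.141, 0.619, 1.583]
force: [0.6, -0.7, 0.4]
gripper_width: 0.0766
finger_force: 0.0
time_s: 9.05
tool_pos: [0.5618, -0.005, 0.1625]
orientation: [3.137, 0.061, 1.585]
force: [-0.8, 0.4, -0.8]
gripper_width: 0.0856
finger_force: 0.0
scene 0.65 [283.9, 191.5] 554
z0.02 n33 x0.547..0.566 y-0.090..-0.073
z0.03 n54 x0.547..0.568 y-0.090..-0.069
z0.04 n56 x0.547..0.570 y-0.090..-0.069
z0.05 n57 x0.547..0.570 y-0.090..-0.068
z0.06 n57 x0.547..0.571 y-0.090..-0.071
z0.07 n67 x0.547..0.571 y-0.090..-0.068
z0.08 n106 x0.547..0.577 y-0.089..-0.065
z0.09 n60 x0.552..0.569 y-0.084..-0.068
z0.10 n56 x0.555..0.568 y-0.081..-0.070
cap 0.89 [0.43980181 0.08561524 0.04926015] [0.42494704 0.07100729 0.04616615] [0.45505595 0.10255514 0.05266776]
top 0.63 [276.3, 174.3] 160
z0.04 n5 x0.547..0.558 y-0.088..-0.068
z0.05 n4 x0.547..0.551 y-0.083..-0.066
z0.06 n4 x0.548..0.553 y-0.085..-0.063
z0.07 n4 x0.547..0.549 y-0.076..-0.066
z0.08 n61 x0.548..0.577 y-0.087..-0.061
z0.09 n37 x0.552..0.572 y-0.082..-0.063
z0.10 n44 x0.556..0.568 y-0.080..-0.065
cap 0.58 [0.4407788  0.0869171  0.05017155] [0.42520684 0.07243593 0.04701866] [0.4569693  0.10247919 0.05418373]
[ 0.56029525 -0.00554928  0.16026915] [-3.14000965  0.06984338  1.5840735 ] (array([  93.9, -118.6,   -6.1]), array([-0.0011,  0.0699,  0.0132]))
```

View pics/c.png

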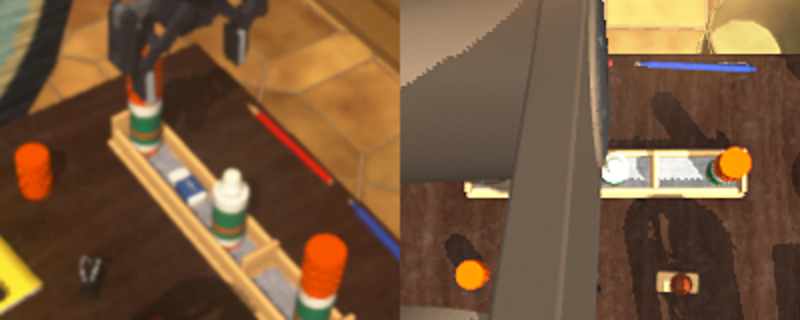

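```bash
python3 -m inch '[10,-20,-8,0,0.07,0.013,1, 30,-50,-10,0,0.07,0.013,1, 55,-80,-8,0,0.07,0.013,1, 94,-118,-6,0,0.07,0.013,1,94,-118.6,-6,0,0.07,0.013,1,94,-118.6,-6,0,0.07,0.013,1]'
python3 - <<'E'
from h import *
c=bot.read_camera("wrist");P=cloud(c);cv2.imwrite("pics/d.png",c["frame"])
for r in bot.regions_of("wrist","cap")[:2]:
    q=P[r["pixels"]&(c["depth"]>0)];t=q[q[:,2]>.044];print("cap",r["confidence"],r["at"],t.mean(0),t.min(0),t.max(0))
R0=R.from_euler("xyz",[np.pi,0,np.pi/2])
print(tool()[0],delta([.4405,.087,.035],R0))
E
```

```text
time_s: 9.95
tool_pos: [0.4396, 0.0882, 0.1599]
orientation: [-3.14, -0.001, 1.575]
force: [0.7, 0.7, -0.5]
gripper_width: 0.0853
finger_force: 0.0
cap 0.92 [258.3, 187.8] [0.44047052 0.08851781 0.04702473] [0.42556297 0.07242197 0.04411984] [0.4557266  0.10381972 0.0491249 ]
[0.44161673 0.0870296  0.16016279] (array([ -0.3,  -1.2, 125.2]), array([ 0.0004, -0.002 ,  0.0017]))
```

View pics/d.png

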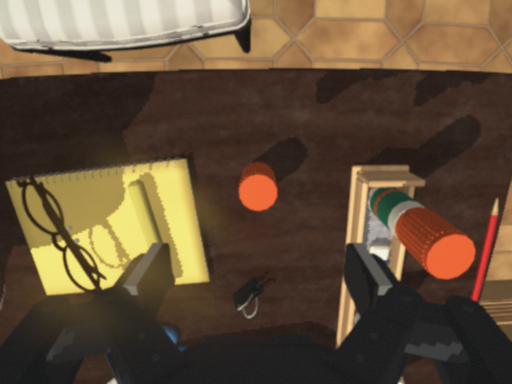

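```bash
python3 -m inch '[0,-0.5,45,0,0,0,1, 0,-0.5,85,0,0,0,0.9, 0,-0.5,112,0,0,0,0.8, 0,-0.5,125,0,0,0,0.7, 0,-0.5,125,0,0,0,0.6, 0,-0.5,125,0,0,0,0.45]' 40; python3 -m inch '[0,0,0,0,0,0,0.3, 0,0,0,0,0,0,0.1, 0,0,0,0,0,0,0.1, 0,0,0,0,0,0,0.1]'
```

```text
time_s: 10.65
tool_pos: [0.441, 0.0866, 0.0351]
orientation: [-3.141, -0.003, 1.57]
force: [0.4, 0.6, 0.2]
gripper_width: 0.0391
finger_force: 0.0
time_s: 11.05
tool_pos: [0.4409, 0.087, 0.0357]
orientation: [3.14, -0.003, 1.571]
force: [-0.4, -0.3, 8.9]
gripper_width: 0.0316
finger_force: 40.4
```

```bash
python3 -m inch '[0,0,-40,0,0,0,0.1, 0,0,-85,0,0,0,0.1, -30,20,-120,0,0,0,0.1, -65,40,-135,0,0,0,0.1, -105,65,-135,0,0,0,0.1, -140,95,-135,0,0,0,0.1, -162,121,-135,0,0,0,0.1, -162,121,-135,0,0,0,0.1]'; python3 -m inch '[0,0,0,0,0,0,0.1, 0,0,0,0,0,0,0.1]'
python3 - <<'E'
from h import *
ims=[]
for n in("scene","top","wrist"):
  c=bot.read_camera(n);P=cloud(c);ims.append(c["frame"])
  for w in("glue_stick","cap"):
   for r in bot.regions_of(n,w)[:1]:
    m=r["pixels"]&(c["depth"]>0);q=P[m];print(n,w,r["confidence"],np.round(r["at"]),len(q))
    q=q[(abs(q[:,0]-.5625)<.025)&(q[:,1]>-.13)&(q[:,1]<-.02)]
    for z in np.arange(.03,.2,.01):
        a=q[abs(q[:,2]-z)<.005]
        if len(a)>5: print("z%.2f n%d x%.3f..%.3f y%.3f..%.3f"%(z,len(a),*np.percentile(a[:,0],[2,98]),*np.percentile(a[:,1],[2,98])))
cv2.imwrite("pics/e.png",cv2.resize(np.hstack([cv2.resize(ims[0][60:230,210:360],(400,453)),cv2.resize(ims[2],(604,453))]),(800,361)))
print(tool()[2])
E
```

```text
time_s: 11.85
tool_pos: [0.5646, -0.0786, 0.17]
orientation: [3.139, -0.002, 1.568]
force: [-0.3, 0.6, -0.7]
gripper_width: 0.0315
finger_force: 39.9
time_s: 12.05
tool_pos: [0.5604, -0.075, 0.1694]
orientation: [-3.14, -0.003, 1.571]
force: [-0.4, -0.7, -0.7]
gripper_width: 0.0314
finger_force: 39.9
scene glue_stick 0.69 [283. 193.] 559
z0.03 n51 x0.547..0.572 y-0.090..-0.069
z0.04 n57 x0.546..0.571 y-0.090..-0.068
z0.05 n63 x0.547..0.570 y-0.090..-0.066
z0.06 n56 x0.547..0.572 y-0.090..-0.071
z0.07 n63 x0.547..0.571 y-0.089..-0.068
z0.08 n116 x0.547..0.577 y-0.090..-0.061
z0.09 n60 x0.552..0.570 y-0.085..-0.068
z0.10 n51 x0.555..0.567 y-0.081..-0.070
scene cap 0.68 [293. 154.] 412
z0.14 n49 x0.546..0.568 y-0.090..-0.075
z0.15 n61 x0.546..0.570 y-0.091..-0.079
z0.16 n51 x0.548..0.570 y-0.091..-0.084
z0.17 n57 x0.549..0.573 y-0.091..-0.083
z0.18 n181 x0.548..0.574 y-0.090..-0.066
z0.19 n7 x0.543..0.567 y-0.087..-0.071
wrist glue_stick 0.93 [258. 185.] 1586
z0.03 n68 x0.549..0.576 y-0.065..-0.057
z0.04 n92 x0.548..0.577 y-0.071..-0.057
z0.05 n89 x0.549..0.576 y-0.066..-0.057
z0.06 n10
[... 527 characters left out ...]
5, 'joints': array([-0.18873842,  0.45822173,  1.86772937,  0.00390374,  0.81644615,
       -0.19152469]), 'joint_vel': array([-3.36444041e-03,  2.18274859e-03, -1.91914386e-03, -8.54284086e-04,
       -7.09269147e-05, -3.80376246e-04]), 'joint_torque': array([ 1.09963438e-01, -8.47415543e+01, -3.47667432e+01,  2.26957334e-02,
        1.32290888e-02,  1.50569889e-03]), 'tool_pos': array([ 0.56125126, -0.07533061,  0.16962415]), 'orientation': array([-3.14134014e+00, -2.94447508e-03,  1.57090773e+00]), 'force': array([ 0.32175743, -0.696938  , -0.56095155]), 'wrist_torque': array([-0.01704357,  0.03707459, -0.00227077]), 'finger_force': 39.90909155923873, 'gripper_width': 0.03172020037656801}
```

View pics/e.png

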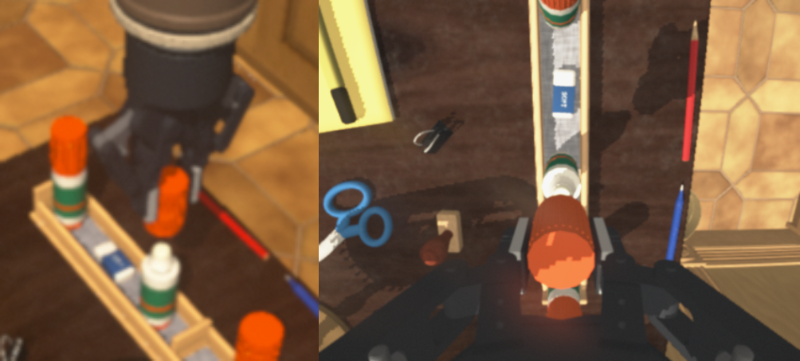

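```bash
python3 -m inch '[1,1,5,0,0,0,0.1, 1,1,15,0,0,0,0.1, 1,1,25,0,0,0,0.1, 1,1,35,0,0,0,0.1, 1,1,42,0,0,0,0.1,1,1,45,0,0,0,0.1,1,1,45,0,0,0,0.1]' 70;  python3 -m inch '[0,0,1,0,0,0,0.1,0,0,2,0,0,0,0.1,0,0,3,0,0,0,0.1,0,0,4,0,0,0,0.1,0,0,4,0,0,0,0.1]'
```

```text
time_s: 13.2
tool_pos: [0.562, -0.0744, 0.124]
orientation: [-3.14, -0.003, 1.571]
force: [0.1, -0.4, -0.1]
gripper_width: 0.0313
finger_force: 69.2
time_s: 13.7
tool_pos: [0.5622, -0.0744, 0.1205]
orientation: [-3.141, -0.003, 1.571]
force: [-0.6, -0.3, 0.5]
gripper_width: 0.0311
finger_force: 69.2
```

Now press in small steps through the click.

```bash
python3 -m inch '[0,0,0.7,0,0,0,0.1,0,0,1.4,0,0,0,0.1]'; for i in 1 2; do :; done; python3 -m inch '[0,0,0.7,0,0,0,0.1,0,0,1.4,0,0,0,0.1]';python3 -m inch '[0,0,0.7,0,0,0,0.1,0,0,1.4,0,0,0,0.1]';python3 -m inch '[0,0,0.7,0,0,0,0.1,0,0,1.4,0,0,0,0.1]'
```

```text
time_s: 13.9
tool_pos: [0.5623, -0.0744, 0.1191]
orientation: [-3.141, -0.003, 1.571]
force: [0.2, -0.2, 0.2]
gripper_width: 0.0312
finger_force: 69.2
time_s: 14.1
tool_pos: [0.5624, -0.0744, 0.1179]
orientation: [-3.142, -0.003, 1.571]
force: [-0.3, -0.1, 5.1]
gripper_width: 0.0311
finger_force: 69.8
time_s: 14.3
tool_pos: [0.5626, -0.0744, 0.1167]
orientation: [3.141, -0.003, 1.571]
force: [-1.7, 0.6, 7.7]
gripper_width: 0.0308
finger_force: 70.1
time_s: 14.5
tool_pos: [0.5622, -0.0744, 0.1149]
orientation: [-3.141, -0.003, 1.57]
force: [-0.6, -0.3, 0.2]
gripper_width: 0.0308
finger_force: 69.6
```

```bash
python3 -m inch '[0,0,0.7,0,0,0,0.1,0,0,1.4,0,0,0,0.1]';python3 -m inch '[0,0,0.7,0,0,0,0.1,0,0,1.2,0,0,0,0.1]'
```

```text
time_s: 14.7
tool_pos: [0.5622, -0.0744, 0.1138]
orientation: [-3.141, -0.003, 1.571]
force: [-3.8, -0.0, 19.3]
gripper_width: 0.0309
finger_force: 71.6
time_s: 14.9
tool_pos: [0.5627, -0.0745, 0.1136]
orientation: [3.141, -0.003, 1.571]
force: [-6.7, -1.2, 34.1]
gripper_width: 0.0309
finger_force: 73.2
```

```bash
python3 -m inch '[0,0,-0.4,0,0,0,0.1,0,0,-0.4,0,0,0,0.1,0,0,-0.4,0,0,0,0.1,0,0,-0.4,0,0,0,0.1,0,0,-0.4,0,0,0,0.1,0,0,-0.4,0,0,0,0.1]';python3 -m inch '[0,0,0,0,0,0,0.1,0,0,0,0,0,0,0.1,0,0,0,0,0,0,0.1,0,0,0,0,0,0,0.1,0,0,0,0,0,0,0.1,0,0,0,0,0,0,0.1]'
```

```text
time_s: 15.5
tool_pos: [0.5625, -0.0744, 0.1137]
orientation: [3.141, -0.003, 1.571]
force: [-4.9, -0.0, 20.7]
gripper_width: 0.0307
finger_force: 71.7
time_s: 16.1
tool_pos: [0.5625, -0.0744, 0.1137]
orientation: [3.141, -0.003, 1.571]
force: [-4.6, -0.4, 21.0]
gripper_width: 0.031
finger_force: 71.7
```

```bash
python3 -m inch '[0,0,-3,0,0,0,0.1,0,0,-10,0,0,0,0.1,0,0,-25,0,0,0,0.1,0,0,-45,0,0,0,0.1,0,0,-65,0,0,0,0.1,0,0,-85,0,0,0,0.1,0,0,-100,0,0,0,0.1,0,0,-105,0,0,0,0.1]';python3 -m inch '[0,0,0,0,0,0,0.1,0,0,0,0,0,0,0.1,0,0,0,0,0,0,0.1,0,0,0,0,0,0,0.1,0,0,0,0,0,0,0.1]'
python3 - <<'E'
from h import *
c=bot.read_camera("scene");P=cloud(c);f=c["frame"]
for w in("glue_stick","cap"):
   for r in bot.regions_of("scene",w)[:2]:
    q=P[r["pixels"]&(c["depth"]>0)];print(w,r["confidence"],np.round(r["at"]),np.percentile(q,[2,98],0).round(3).tolist())
cv2.imwrite("pics/f.png",cv2.resize(f[50:230,200:380],(540,540)))
E
```

```text
time_s: 16.9
tool_pos: [0.563, -0.0748, 0.2195]
orientation: [3.14, -0.003, 1.571]
force: [-0.5, -0.4, -0.8]
gripper_width: 0.031
finger_force: 69.5
time_s: 17.4
tool_pos: [0.5621, -0.0746, 0.2172]
orientation: [-3.14, -0.003, 1.571]
force: [0.7, 0.4, -1.0]
gripper_width: 0.0308
finger_force: 69.5
glue_stick 0.63 [287. 160.] [[0.547, -0.09, 0.115], [0.57, -0.071, 0.179]]
cap 0.69 [294. 134.] [[0.548, -0.09, 0.183], [0.575, -0.064, 0.232]]
```

View pics/f.png

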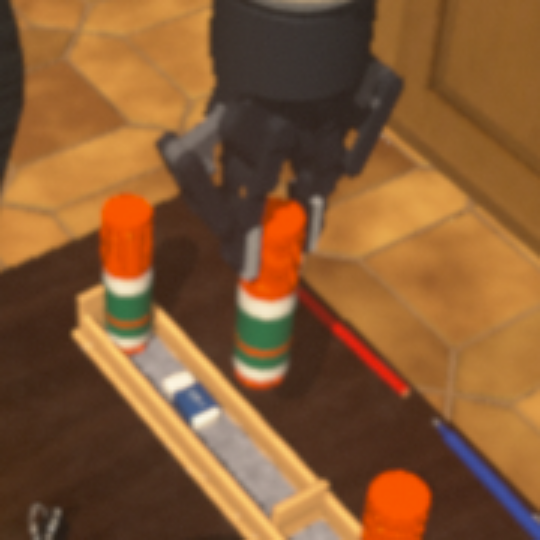

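The picture shows the stick hanging upright from its cap (cap at about (280,245), foot at (260,380)), well clear of the trough, with the other things still standing.

```bash
python3 -c "
from rig import bot
print(bot.job_done())"
```

```text
the job is handed in; nothing more can be done
None
```

I stood the open stick upright, clicked its cap home and held the press for over a second, then lifted it about 105 mm by the cap alone and handed the job in still holding it; no verdict came back.

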